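Flip the loupe over the steel bolt

ROBOT

A 6-joint arm with a two-finger parallel gripper is mounted at the origin on a cart in front of the work surface, level with it; the furniture and walls round the work are solid. World frame = base frame: x ahead of the robot, y to its left, z up, the work surface at z = 0. Lengths are in m, angles in rad, forces in N, time in s.
With the tool pointing down it reaches from about 0.35 to 0.775 m from the base axis. Payload 7.3 kg.
Tool frame: the origin (TCP) lies at the very end of the fingers, on their centre line; the grasp point (between the pads) lies 19 mm behind it (pinch_z is the distance from the TCP to the grasp point, in m); z points along the fingers, y is the line along which they close (so a half turn about z gives the same grasp; the last joint's range is limited). The gripper opens to 92 mm and grips with 3 to 60 N. Pads are 19 mm wide; open, the fingers measure 130 mm over their backs; the gripper's body (75 mm by 190 mm) begins 47 mm behind the grasp point.
Start: joints at [-1.434, 0.342, 1.524, -0, 1.275, -0.146], TCP at [0.147, -0.504, 0.227] pointing down, gripper open.
Joint ranges: [-2.53, 2.53], [-0.77, 2.02], [0.04, 2.7], [-1, 4.14], [0.28, 2.66], [-3.11, 3.11]. Speed limits (rad/s): [2.57, 2.57, 3.14, 3.14, 3.14, 3.14].

INTERFACE

Orientations are given as [roll, pitch, yaw] about the fixed x, y, z axes, in that order (R = Rz(yaw) Ry(pitch) Rx(roll)).
In Python, from cell import * gives the robot as it stands.
- The arm moves only by the tool arm_command, never from a script. Its arguments are lists of equal length, an entry for each row: "fingers": the gripper command: -1 is fully open, 1 is shut, values between are in proportion; "travel": the shift along the tool's x, y, z in m, a list of three; "dr": the turn, a rotation vector about the tool's x, y, z in degrees, a list of three. In form: {"fingers": [fingers, ...], "travel": [[x, y, z], ...], "dr": [[wx, wy, wz], ...]}. A call has 1 to 8 rows; each row is the pose to reach, as a shift and turn from the pose commanded when the call began, along the tool's axes at that moment; what a row does not reach only later rows make up. A row lasts 1/12 s, in which the tool goes at most 41.7 mm and 7.16 degrees, less where a joint would pass 70% of its speed; a pose out of reach is approached as far as the arm can. A call with a gripper value outside its range is refused whole. The fingers move at their own pace and stop on an object; "squeeze" is the grip in N (left out, the last holds). Time passes only in rows, so rows that repeat a pose let the fingers close. It gives the time, the measured TCP pose, the force, the opening and the grip force at its end, in the units of the state.
- observe(): the state, without advancing time (a new reading comes with each control period).
- read_camera(name): name is "side" or "top"; returns a dict with "color" (384x512x3 uint8, blue, green, red), "z_map" (384x512 float32, m along the optical axis (not along the pixel's ray), 0 where there is no reading), "fx", "fy", "cx", "cy" (pixels), "R" (3x3) and "t" (3): a world point X has camera coordinates R X + t. Camera axes: x right, y down, z forward; pixel columns grow to the right and rows downward; lengths in m; the calibration is good to about 2 mm. A picture is of the moment at which its call begins.
- hand_in(): hands the job in; it is judged then, once.
The state is a dict: "time": time; "qpos": joint angles; "qvel": joint speeds; "joint_efforts": joint torques, N m; "tool_pos": TCP position; "tool_rot": TCP orientation; "contact_force": force on the tool from outside, world axes, zero at the start; "torque": the same for the moment, N m; "opening": finger opening in m; "grip_force": force on a finger pad.
Only numpy, scipy, OpenCV 4.12 (cv2) and the standard library are available. Lean on these libraries where they do the work, as an engineer would, in place of code of your own. Each camera call takes 0.05 s, during which the arm holds its last target. There are 200 camera calls.

TASK

On the bench stand two inspection stands, each with a spring-loaded flip loupe parked leaning back. Flip the loupe of the stand that holds the steel bolt forward, so that it snaps over and rests level above the bolt. Leave the other loupe parked, and leave the bolt and the nut as they are on their seats.

Things in the scene. Friction and masses are not known exactly. Their poses are not given: they have to be found in the camera images.
- lens_left (a point): Lens centre of the left (larger y) loupe: black ring 60 mm wide, 9 thick, 50 mm from its level hinge axis (115 mm above bench); orange tab, 26 x 6 mm, ends 102 mm from the axis. x points from lens to hinge, y along the hinge, z up when the loupe is level (working). Starts parked: 2.0 rad up from level, leaning back away from the seat, tab end 208 mm above bench. Way to flip: world up x this y.
- lens_right (a point): The same point of the identical loupe on the right-hand stand. A hinge spring holds each loupe at either stop; about 1 N at the tab, from behind, tips it. Once some 55 degrees from parked it snaps over by itself and rests level, lens 115 mm above the bench, over the seat's centre (50 mm from the hinge axis); let go sooner, it springs back.
- bolt_center (a point): Centre, half-way up, of the loose bright steel bolt that stands upright on its hexagon head, 27 mm across, 65 mm high. It stands on one of the two seats (either), within 6 mm of the seat's centre. Its loupe is the one whose lens is nearer: about 70 mm away level at the start. A seat is a round black pad 60 mm wide, its top 16 mm above the bench, on a fixed blue plate 120 x 96 mm.
- nut_center (a point): Centre, half-way up, of the loose dark steel hexagon nut, 30 x 34 x 16 mm, lying on the seat of the other stand. On each stand the hinge is carried by two aluminium cheeks, 41 mm over their outsides, up to 138 mm above the bench, at the side of the plate away from the robot.
There are look-alikes about, which are no part of the job. Leave any yellow look-alike of the part that bears lens_right alone.

How it is judged:
By the outcome, as a careful person would: the job done as asked, in the order asked, and still so for the second after the job is handed in, with the robot touching nothing.
It also fails if it takes over 26 s, if anything falls off the work surface, if the arm or the gripper's body presses on something with over 40 N, if the wrist force passes 120 N, or if a joint passes its speed limit or range.

## Working session

There is one attempt and no reset: what is moved stays moved. The work goes in short steps, Python scripts to look and compute and a tool call to move; the robot and the scene stay as the last step left them, time stands still between calls to the robot, and variables do not carry over. Pictures are saved under pics/ and viewed, at most 10 in all, crops included, and the job is handed in when it is done.

Besides the shell and the picture viewer there is one more tool, called by a JSON object that holds its "op" and its "data". arm_command: Moves the arm, as the interface text tells. Its arguments: {"type":"object","properties":{"fingers":{"type":"array","items":{"type":"number"}},"travel":{"type":"array","items":{"type":"array","items":{"type":"number"}}},"dr":{"type":"array","items":{"type":"array","items":{"type":"number"}}},"squeeze":{"type":"number"}},"required":["fingers","travel","dr"]}

```bash
mkdir -p pics; ls; python3 - <<'E'
from cell import *
import cv2,numpy as np
print(observe())
for n in("top","side"):
    d=read_camera(n); cv2.imwrite(f"pics/{n}0.png",d["color"]); np.savez(f"{n}0.npz",**d)
    print(n,d["fx"],d["cx"],d["cy"],d["R"].round(3).tolist(),(-d["R"].T@d["t"]).round(3))
E
```

```text
pics
{'time': 0.0, 'qpos': array([-1.43401473e+00,  3.42707245e-01,  1.52503471e+00,  2.66451723e-07,
        1.27541517e+00, -1.46014408e-01]), 'qvel': array([ 4.14335287e-04, -1.37857244e-04, -1.47069222e-04,  7.36624034e-04,
       -9.47161249e-04,  9.39915667e-05]), 'joint_efforts': array([ 1.15811695e-04, -4.31243598e+01, -2.44211608e+01,  7.18395668e-02,
        5.60213474e-02, -1.16346532e-04]), 'tool_pos': array([ 0.14645304, -0.5037207 ,  0.22604683]), 'tool_rot': array([-3.14004487e+00, -2.27876321e-04,  2.82795753e-01]), 'contact_force': array([-0.82571166, -0.49106975,  0.24530107]), 'torque': array([-0.04427949,  0.00672669,  0.00164233]), 'grip_force': 0.0, 'opening': 0.09205386025576649}
top 384.9195129972902 244.71166870772916 192.08740168719171 [[0.011, -1.0, 0.006], [-0.986, -0.012, -0.166], [0.166, -0.004, -0.986]] [ 0.287 -0.215  1.339]
side 358.5484820189416 255.70113055893958 190.16283722483007 [[-0.942, -0.335, -0.005], [-0.185, 0.53, -0.827], [0.28, -0.779, -0.561]] [0.152 0.72  0.791]
```

View pics/top0.png

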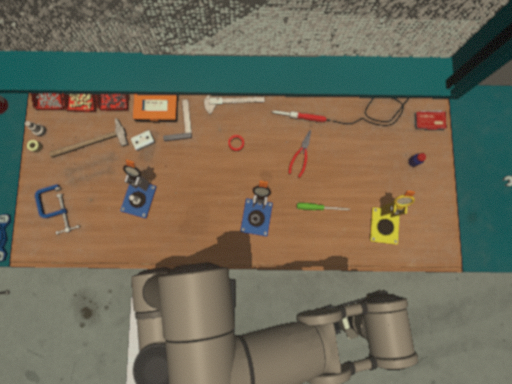

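View pics/side0.png

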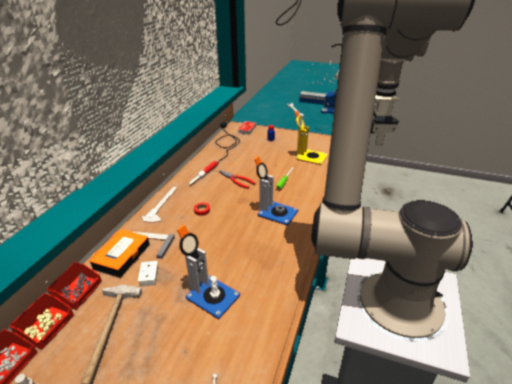

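The top view shows blue stands at about (138,198) and (257,215), plus a yellow look-alike at (385,225). In the side view they are at (212,290), (278,210) and (312,155). An upright bright part stands on the left one at side (212,287), and the right one holds a low dark part. I'll confirm this in a crop and measure.

```bash
cat > h.py <<'E'
import numpy as np,cv2
def load(n): return dict(np.load(n))
def pts(d,m):
    v,u=np.nonzero(m&(d["z_map"]>0)); z=d["z_map"][v,u]
    c=np.stack([(u-d["cx"])/d["fx"]*z,(v-d["cy"])/d["fy"]*z,z],1)
    return (c-d["t"])@d["R"]
E
python3 - <<'E'
from h import *
T,S=load("top0.npz"),load("side0.npz")
a=cv2.resize(S["color"][215:325,150:310],None,fx=5,fy=5,interpolation=cv2.INTER_CUBIC)[:,:400*2]
b=cv2.resize(S["color"][150:230,240:320],None,fx=3,fy=3,interpolation=cv2.INTER_CUBIC)
a[:240,560:]=b
cv2.imwrite("pics/crop.png",a)
for n,d in(("top",T),("side",S)):
    h=cv2.cvtColor(d["color"],cv2.COLOR_BGR2HSV)
    for col,lo,hi in(("blue",(100,120,60),(125,255,255)),("orange",(4,150,120),(17,255,255))):
        m=cv2.inRange(h,lo,hi)
        k,l,st,c=cv2.connectedComponentsWithStats(m)
        for i in range(1,k):
            if st[i,4]<12: continue
            p=pts(d,l==i)
            if len(p)<8: continue
            if not(.3<np.median(p[:,0])<.8 and abs(np.median(p[:,1]))<.6):continue
            md=np.median(p,0)
            print(n,col,c[i].round(),st[i,4],md.round(3),p.min(0).round(3),p.max(0).round(3))
            if col=="blue":
                q=p[abs(p[:,2]-np.median(p[:,2]))<.008]
                r=cv2.minAreaRect(q[:,:2].astype(np.float32)*1000); print("   rect",r)
E
```

```text
top blue [ 45. 203.] 158 [0.455 0.478 0.02 ] [0.417 0.399 0.008] [0.523 0.502 0.026]
   rect ((467.7212829589844, 454.13671875), (98.9946060180664, 81.84504699707031), 20.181413650512695)
top blue [138. 203.] 286 [0.461 0.148 0.013] [0.428 0.099 0.005] [0.524 0.199 0.02 ]
   rect ((477.71636962890625, 151.53280639648438), (86.21590423583984, 95.06044006347656), 75.5896987915039)
top blue [256. 220.] 319 [ 0.402 -0.254  0.013] [ 0.368 -0.306  0.005] [ 0.475 -0.216  0.021]
   rect ((420.0675964355469, -260.91278076171875), (84.96762084960938, 102.90168762207031), 80.69902801513672)
top blue [258. 207.] 21 [ 0.458 -0.267  0.013] [ 0.45  -0.278  0.009] [ 0.465 -0.254  0.018]
   rect ((457.5899353027344, -266.78814697265625), (24.47367286682129, 11.174670219421387), 78.97682189941406)
top orange [154. 108.] 733 [0.791 0.099 0.039] [ 0.759 -0.003  0.017] [0.855 0.18  0.223]
top orange [236. 142.] 101 [ 0.692 -0.187  0.017] [ 0.658 -0.216 -0.003] [ 0.725 -0.159  0.025]
top orange [293. 161.] 72 [ 0.625 -0.389  0.01 ] [ 0.58  -0.417 -0.004] [ 0.673 -0.373  0.019]
top orange [304. 166.] 57 [ 
[... 1262 characters left out ...]
.001] [ 0.611  0.182 -0.004] [0.643 0.213 0.002]
side orange [189. 325.] 620 [ 0.504  0.245 -0.001] [ 0.471  0.193 -0.005] [0.546 0.335 0.003]
side orange [204. 342.] 435 [ 0.444  0.285 -0.   ] [ 0.427  0.209 -0.004] [0.466 0.337 0.004]
side orange [ 63. 327.] 23 [0.8   0.361 0.002] [ 0.798  0.34  -0.002] [0.802 0.386 0.006]
side orange [250. 348.] 137 [ 0.332  0.258 -0.   ] [ 0.324  0.226 -0.003] [0.354 0.299 0.004]
side orange [166. 343.] 26 [ 0.53   0.315 -0.   ] [ 0.526  0.297 -0.004] [0.535 0.326 0.003]
side orange [230. 349.] 311 [ 0.379  0.276 -0.   ] [ 0.362  0.236 -0.004] [0.405 0.318 0.004]
side orange [189. 372.] 21 [ 0.443  0.359 -0.   ] [ 0.439  0.354 -0.003] [0.45  0.366 0.001]
```

View pics/crop.png

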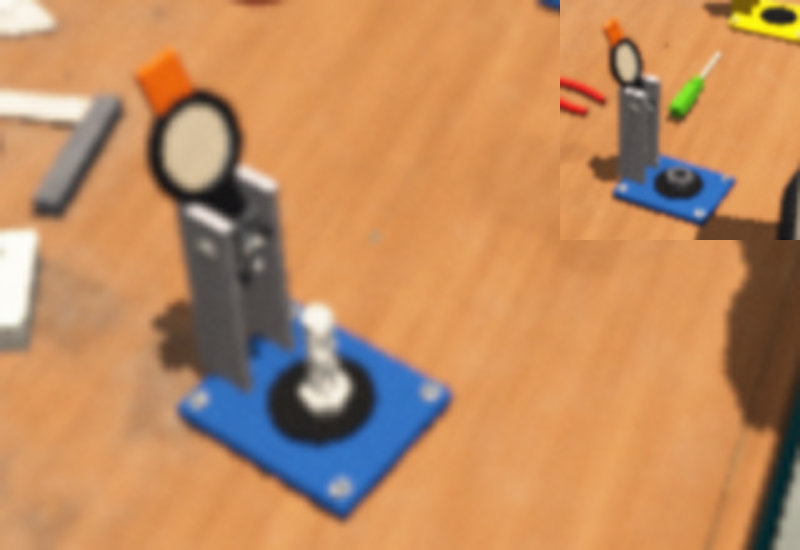

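The left stand holds the bright upright bolt: it is centred at about side (213,290), with its loupe's orange tab at (183,232). The right stand (279,180) holds the low dark nut, and the yellow one is the decoy. So I flip the left loupe. Next I'll refine its tab, seat and bolt positions.

```bash
python3 - <<'E'
from h import *
T,S=load("top0.npz"),load("side0.npz")
yaw=[]
for n,d,(u0,u1,v0,v1) in(("top",T,(115,165,150,222)),("side",S,(165,245,220,320))):
    h=cv2.cvtColor(d["color"],cv2.COLOR_BGR2HSV); box=np.zeros(h.shape[:2],bool); box[v0:v1,u0:u1]=1
    m=(cv2.inRange(h,(3,190,140),(16,255,255))>0)&box
    p=pts(d,m); p=p[p[:,2]>.165]; print(n,"tab",len(p),p.mean(0).round(4),p.min(0).round(3),p.max(0).round(3))
    p=pts(d,box); 
    q=p[(p[:,2]>.05)&(p[:,2]<.1)&(np.hypot(p[:,0]-.475,p[:,1]-.157)<.025)]
    print(" bolt",len(q),q.mean(0).round(4) if len(q) else "", q.max(0) if len(q) else "")
    m=(h[...,2]<60)&box; q=pts(d,m); q=q[(abs(q[:,2]-.016)<.008)]
    r=cv2.minAreaRect(q[:,:2].astype(np.float32)*1000); print(" pad",len(q),q.mean(0).round(4),r)
    q=p[(p[:,2]>.1)&(p[:,2]<.145)]; print(" cheek tops",len(q),q.mean(0).round(4),q.max(0))
    q=p[(p[:,2]>.15)]; print(" loupe",len(q),q.mean(0).round(4),q.min(0).round(3),q.max(0).round(3))
# rays across two views: tab centre
def cen(d,box):
    h=cv2.cvtColor(d["color"],cv2.COLOR_BGR2HSV); m=cv2.inRange(h,(3,190,140),(16,255,255)); k=np.zeros_like(m); u0,u1,v0,v1=box; k[v0:v1,u0:u1]=m[v0:v1,u0:u1]
    k_,l,st,c=cv2.connectedComponentsWithStats(k); i=1+np.argmax(st[1:,4]); return c[i]
a=cen(T,(115,145,155,175)); b=cen(S,(172,198,222,246)); print(a,b)
P=[np.array([[d["fx"],0,d["cx"]],[0,d["fy"],d["cy"]],[0,0,1]])@np.c_[d["R"],d["t"]] for d in(T,S)]
X=cv2.triangulatePoints(P[0],P[1],a.reshape(2,1),b.reshape(2,1)); print((X[:3]/X[3]).ravel())
E
```

```text
top tab 11 [0.562  0.1265 0.2057] [0.557 0.12  0.199] [0.565 0.135 0.212]
 bolt 29 [0.4739 0.1526 0.0742] [0.48105927 0.16158831 0.08515575]
 pad 82 [0.4807 0.1446 0.0162] ((478.6299133300781, 148.94058227539062), (44.74620056152344, 51.459861755371094), 71.11659240722656)
 cheek tops 150 [0.5257 0.1367 0.1263] [0.54538963 0.16140487 0.14450999]
 loupe 176 [0.5513 0.132  0.1775] [0.533 0.106 0.15 ] [0.571 0.163 0.212]
side tab 84 [0.561  0.1327 0.1985] [0.553 0.12  0.188] [0.57  0.145 0.209]
 bolt 67 [0.4732 0.1577 0.0696] [0.48257136 0.162932   0.0832028 ]
 pad 140 [0.4766 0.1607 0.0156] ((477.179931640625, 156.537353515625), (53.35789489746094, 47.246826171875), 12.435688018798828)
 cheek tops 326 [0.527  0.1449 0.1249] [0.55098931 0.16514663 0.14474221]
 loupe 353 [0.5514 0.1362 0.175 ] [0.532 0.109 0.15 ] [0.57  0.165 0.209]
[130.27272727 163.09090909] [182.41573034 230.86516854]
[0.56371756 0.12929441 0.19571375]
```

{"op": "arm_command", "data": {"fingers": [1, 1, 1, 1], "travel": [[0, 0, -0.04], [0, 0, -0.08], [0, 0, -0.11], [0, 0, -0.11]], "dr": [[0, 0, 0], [0, 0, 0], [0, 0, 0], [0, 0, 0]], "squeeze": 10}}

```text
time: 0.43
tool_pos: [0.1469, -0.5061, 0.3431]
tool_rot: [3.131, 0.002, 0.283]
contact_force: [-0.5, 0.8, 0.1]
opening: 0.0701
grip_force: 0.0
```

{"op": "arm_command", "data": {"fingers": [1, 1, 1, 1, 1, 1, 1, 1], "travel": [[0.032, -0.024, 0], [0.064, -0.048, 0], [0.096, -0.072, 0], [0.128, -0.096, 0], [0.16, -0.12, 0], [0.192, -0.144, 0], [0.224, -0.168, 0], [0.256, -0.192, 0]], "dr": [[0, 0, 4], [0, 0, 8], [0, 0, 12], [0, 0, 16], [0, 0, 20], [0, 0, 24], [0, 0, 28], [0, 0, 31.5]]}}

```text
time: 1.1
tool_pos: [0.3393, -0.2464, 0.3361]
tool_rot: [-3.141, 0.001, -0.271]
contact_force: [0.3, -0.6, -0.4]
opening: 0.0167
grip_force: 0.0
```

{"op": "arm_command", "data": {"fingers": [1, 1, 1, 1, 1, 1, 1, 1], "travel": [[0.0136, -0.0352, 0], [0.0272, -0.0703, 0], [0.0408, -0.1055, 0], [0.0544, -0.1407, 0], [0.068, -0.1758, 0], [0.0816, -0.211, 0], [0.0952, -0.246, 0], [0.109, -0.281, 0]], "dr": [[0, 0, 0], [0, 0, 0], [0, 0, 0], [0, 0, 0], [0, 0, 0], [0, 0, 0], [0, 0, 0], [0, 0, 0]]}}

```text
time: 1.77
tool_pos: [0.5186, -0.0041, 0.3359]
tool_rot: [3.141, 0.001, -0.267]
contact_force: [1.1, -0.7, -0.5]
opening: 0.0008
grip_force: 0.0
```

{"op": "arm_command", "data": {"fingers": [1, 1, 1, 1, 1, 1], "travel": [[0.0136, -0.0352, 0], [0.0272, -0.0703, 0], [0.0408, -0.1055, 0], [0.054, -0.141, 0], [0.054, -0.141, 0], [0.054, -0.141, 0]], "dr": [[0, 0, 0], [0, 0, 0], [0, 0, 0], [0, 0, 0], [0, 0, 0], [0, 0, 0]]}}

```text
time: 2.27
tool_pos: [0.6076, 0.1173, 0.3342]
tool_rot: [3.14, 0.003, -0.264]
contact_force: [-0.1, -0.6, -0.3]
opening: 0.0001
grip_force: 0.0
```

Now I descend to z about 0.187, behind the tab, and look.

{"op": "arm_command", "data": {"fingers": [1, 1, 1, 1, 1, 1, 1], "travel": [[0, 0, 0.03], [0, 0, 0.06], [0, 0, 0.09], [0, 0, 0.12], [0, 0, 0.147], [0, 0, 0.147], [0, 0, 0.147]], "dr": [[0, 0, 0], [0, 0, 0], [0, 0, 0], [0, 0, 0], [0, 0, 0], [0, 0, 0], [0, 0, 0]]}}

```text
time: 2.85
tool_pos: [0.6063, 0.1146, 0.1892]
tool_rot: [3.14, 0.003, -0.268]
contact_force: [0.0, 0.5, 0.7]
opening: 0.0003
grip_force: 0.0
```

```bash
python3 - <<'E'
from cell import *
import cv2
d=read_camera("side"); cv2.imwrite("pics/s1.png",cv2.resize(d["color"][160:330,110:310],None,fx=3,fy=3))
print(observe()["contact_force"])
E
```

```text
[ 0.17084721 -0.21785379  0.01320303]
```

View pics/s1.png

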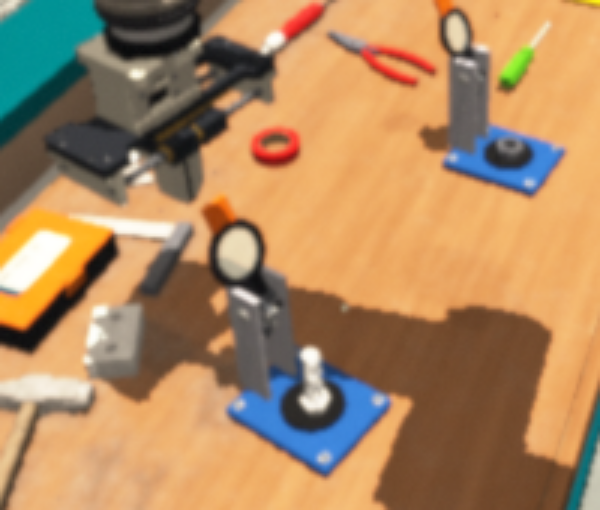

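The closed fingers (crop ~(180,190)) are behind the parked tab (~(218,210)) with a gap. Now I push slowly toward the robot.

{"op": "arm_command", "data": {"fingers": [1, 1, 1, 1, 1, 1, 1, 1], "travel": [[-0.01, -0.003, 0], [-0.02, -0.003, 0], [-0.028, -0.003, 0], [-0.036, -0.003, 0], [-0.044, -0.003, 0], [-0.052, -0.003, 0], [-0.06, -0.003, 0], [-0.068, -0.003, 0]], "dr": [[0, 0, 0], [0, 0, 0], [0, 0, 0], [0, 0, 0], [0, 0, 0], [0, 0, 0], [0, 0, 0], [0, 0, 0]]}}

```text
time: 3.57
tool_pos: [0.5419, 0.1367, 0.1899]
tool_rot: [-3.142, -0.0, -0.267]
contact_force: [1.6, -0.5, 0.9]
opening: 0.0005
grip_force: 0.6
```

{"op": "arm_command", "data": {"fingers": [1, 1, 1, 1, 1, 1], "travel": [[-0.01, 0, 0], [-0.02, 0, 0], [-0.03, 0, 0], [-0.038, 0, 0], [-0.046, 0, 0], [-0.046, 0, 0]], "dr": [[0, 0, 0], [0, 0, 0], [0, 0, 0], [0, 0, 0], [0, 0, 0], [0, 0, 0]]}}

```text
time: 4.07
tool_pos: [0.4964, 0.1492, 0.1897]
tool_rot: [3.141, 0.001, -0.266]
contact_force: [-0.3, 1.3, -0.2]
opening: 0.0008
grip_force: 0.0
```

```bash
python3 - <<'E'
from cell import *
import cv2
d=read_camera("side"); cv2.imwrite("pics/s2.png",cv2.resize(d["color"][160:330,110:310],None,fx=3,fy=3))
print(observe()["contact_force"])
E
```

```text
[ 0.33135576 -0.13979675 -0.38687876]
```

View pics/s2.png

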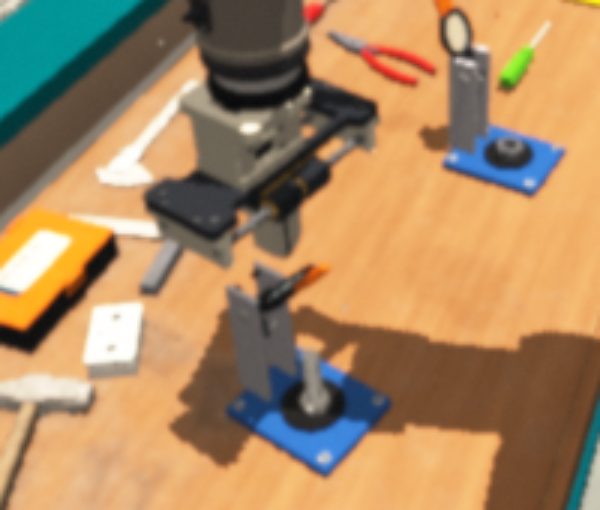

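The loupe has come over and left the finger, with its tab now at crop (315,275) and still falling. I'll raise the tool straight up and check again.

{"op": "arm_command", "data": {"fingers": [1, 1, 1, 1, 1, 1, 1, 1], "travel": [[0, 0, -0.03], [0, 0, -0.06], [0, 0, -0.09], [0, 0, -0.12], [0, 0, -0.15], [0, 0, -0.15], [0, 0, -0.15], [0, 0, -0.15]], "dr": [[0, 0, 0], [0, 0, 0], [0, 0, 0], [0, 0, 0], [0, 0, 0], [0, 0, 0], [0, 0, 0], [0, 0, 0]]}}

```text
time: 4.78
tool_pos: [0.4981, 0.1485, 0.3389]
tool_rot: [3.141, 0.001, -0.267]
contact_force: [-0.8, 0.5, -0.3]
opening: 0.0004
grip_force: 0.0
```

```bash
python3 - <<'E'
from cell import *
from h import *
d=read_camera("side"); cv2.imwrite("pics/s3.png",cv2.resize(d["color"][160:330,110:310],None,fx=3,fy=3))
h=cv2.cvtColor(d["color"],cv2.COLOR_BGR2HSV); p=pts(d,cv2.inRange(h,(3,190,140),(16,255,255))>0)
q=p[(p[:,2]>.06)&(p[:,2]<.23)&(abs(p[:,1]-.16)<.06)&(abs(p[:,0]-.49)<.1)]; print("tab",len(q),np.median(q,0))
o=observe(); print(o["contact_force"],o["tool_pos"],o["time"])
E
```

```text
tab 51 [0.44087363 0.16330827 0.11737514]
[-0.08724287 -0.83410502 -0.76104151] [0.4978063  0.14851029 0.33829533] 4.8333
```

View pics/s3.png

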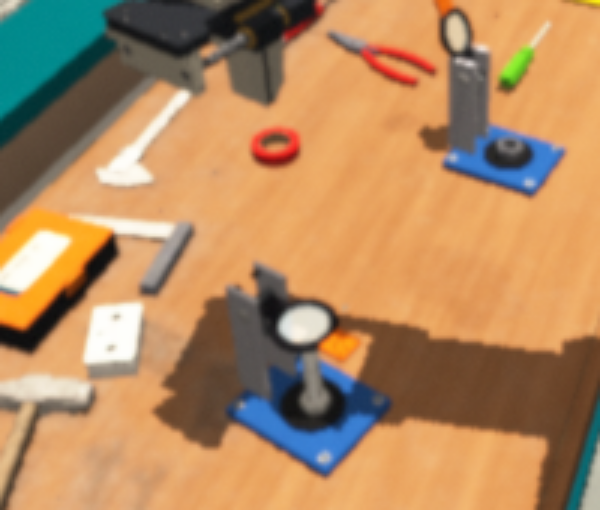

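The left loupe now rests level above the standing bolt: lens at crop (305,325), tab height 0.117 m. The right loupe is still parked, the nut hasn't moved, and the robot is clear of everything.

```bash
python3 -c "
from cell import *
print(hand_in())"
```

```text
the job is handed in; nothing more can be done
None
```

I flipped the left stand's loupe: it snapped over and rests level above the steel bolt. The right loupe is still parked, the bolt and nut are undisturbed on their seats, and the job is handed in (4.8 s on the robot's clock at the last check).

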